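# Pack and wedge the overhanging stake arm, and hold the wedge tight

## Task

Prop the free end of the stake arm off the iron block so it will not spring under the hammer: lay hardwood packers flat on the block under the end of the arm, in line with it and squarely one on another with about 5 cm of each in under the arm, one or two as the gap needs, so that the wedge will bite about midway (its tip 3 to 10 cm in under the arm). Then slide the wedge, thin end first and in line with the arm, in between the top packer and the arm until you feel it go tight, without ramming it. Finish still gripping the wedge and keeping a steady push on it so that it stays tight, and leave the other things on the bench where they are.

Things in the scene. Friction and masses are not known exactly. Their poses are not given: they have to be found in the camera images.
- bar_end (a point): middle of the LOWER edge of the free end of the stake arm, a level 30 mm square steel bar clamped in the vise and reaching out over the iron block. z: height of the bar's underside (74 to 93 mm, varies). Axes: y along the bar, from the free end back towards the vise; x across it; z up. Nothing tall stands beyond the free end.
- stake_bar: the stake arm itself (steel, fixed, does not give), 30 mm thick: axes as bar_end; origin on its underside 270 mm back from the free end. A domed stake head (60 mm across, 56 mm tall) stands on top of it, its middle 95 mm back from the end.
- block: fixed iron block on the bench under the free end of the stake arm, 100 (x) x 200 (y) x 50 mm high, flat top. Origin: centre of its underside; its y runs along the bar (within about 3 degrees). It reaches at least 60 mm in under the bar from the free end and at least 80 mm out beyond it.
- block_top (a point): centre of the block's top face, 50 mm above the bench. The open gap under the arm is bar_end z minus block_top z: 24 to 43 mm.
- packer_a: loose hardwood packer, a flat plain slip 140 x 40 x 12 mm, lying flat. Origin: centre of its underside; x along the 140 mm length, y across the 40 mm width, z up. Mass about 50 g. The three packers are alike.
- packer_b: loose hardwood packer, a flat plain slip 140 x 40 x 12 mm, lying flat. Origin: centre of its underside; x along the 140 mm length, y across the 40 mm width, z up. Mass about 50 g. The three packers are alike.
- packer_c: loose hardwood packer, a flat plain slip 140 x 40 x 12 mm, lying flat. Origin: centre of its underside; x along the 140 mm length, y across the 40 mm width, z up. Mass about 50 g. The three packers are alike.
- wedge: loose hardwood wedge 170 mm long, 40 mm wide, 3 mm thick at the thin end rising evenly (1 in 6) to 31 mm at the thick end; flat underside, sloping top. Origin: centre of its underside; x towards the THIN end, y across, z up. About 90 g. Grip the thick end across the width. It is tight once it resists a push of about 10 N along the arm; pressed down on a packer it rubs, which feels alike.
- wedge_tip (a point): middle of the wedge's thin end, at its underside.
- vise: bench vise that clamps the stake arm: fixed, up to 130 mm high, about 320 mm long across the bar (screw handle towards the robot), jaws 110 mm wide. Origin: centre of its foot on the bench.
- copper_dish: bystander: round copper dish, 72 mm across, 28 mm high, standing among the packers. Origin: centre of its underside.
- bench_plate: bystander: small square steel plate 55 x 55 x 18 mm, among the packers. Origin: centre of its underside.
- hammer: bystander: hammer 260 mm long lying on the far side of the bench, along y. Origin: on its underside, near its middle.
- jar: bystander: jar with a yellow lid, 64 mm across, 90 mm high, on the robot's left. Origin: centre of its underside.
- pickle_bottle: bystander: white plastic bottle with a blue cap, 90 mm across, 170 mm high, far right. Origin: centre of its underside.
- firebrick: bystander: firebrick 110 x 75 x 32 mm, right. Origin: centre of its underside.
- collar: bystander: brass ring 52 mm across, 20 mm high, right. Origin: centre of its underside.
Things that resemble listed ones, but are neither listed nor needed, are in the scene too. Leave any green look-alike of the packer_b alone. What is shaped like the packer_a but yellow is not meant.

How it is judged:
On the way, in this order (a step that is already met when the one before it is completed fails the run):
1. a packer lies flat on the block, in line under the end of the arm, let go, before the wedge is driven ((((x of packer_a in the frame of bar_end between -0.014 and 0.014 m and y of packer_a in the frame of bar_end between -0.045 and 0.03 m and height (world z) of packer_a above 0.046 m and angle between packer_a's own z axis and vertical below 0.06 rad and angle between the x axis of packer_a and the y axis of bar_end, either way round below 0.14 rad) and contact force between the fingers and packer_a below 0.1 N and contact force between block and packer_a above 0.1 N) or ((x of packer_b in the frame of bar_end between -0.014 and 0.014 m and y of packer_b in the frame of bar_end between -0.045 and 0.03 m and height (world z) of packer_b above 0.046 m and angle between packer_b's own z axis and vertical below 0.06 rad and angle between the x axis of packer_b and the y axis of bar_end, either way round below 0.14 rad) and contact force between the fingers and packer_b below 0.1 N and contact force between block and packer_b above 0.1 N) or ((x of packer_c in the frame of bar_end between -0.014 and 0.014 m and y of packer_c in the frame of bar_end between -0.045 and 0.03 m and height (world z) of packer_c above 0.046 m and angle between packer_c's own z axis and vertical below 0.06 rad and angle between the x axis of packer_c and the y axis of bar_end, either way round below 0.14 rad) and contact force between the fingers and packer_c below 0.1 N and contact force between block and packer_c above 0.1 N)) and contact force between wedge and stake_bar below 0.5 N), for 0.2 s.
2. the wedge, on a packer, has gone tight under the arm (contact force between wedge and stake_bar above 1.5 N and (contact force between wedge and packer_a above 1 N or contact force between wedge and packer_b above 1 N or contact force between wedge and packer_c above 1 N) and y of wedge_tip in the frame of bar_end between 0.02 and 0.115 m), for 0.2 s.
At the end, for the whole second after the job is handed in: Wedge gripped (3 N), pressing arm (1.5 N) and a packer (1 N), tip 20-115 mm in under the arm, within 16 mm and 8 deg of its line, flat within 4.5 deg, still. Each packer is on the bench or stacked (one or more): flat, within 14 mm and 8 deg of line, 25-100 mm in under; one on the block bears load (all of step 2 and contact force between the fingers and wedge above 3 N and x of wedge_tip in the frame of bar_end between -0.016 and 0.016 m and x of wedge in the frame of bar_end between -0.016 and 0.016 m and angle between wedge's own z axis and vertical below 0.08 rad and angle between the x axis of wedge and the y axis of bar_end, either way round below 0.14 rad and linear speed of wedge below 0.01 m/s and ((contact force between block and packer_a above 1 N and (x of packer_a in the frame of bar_end between -0.014 and 0.014 m and y of packer_a in the frame of bar_end between -0.045 and 0.03 m and height (world z) of packer_a above 0.046 m and angle between packer_a's own z axis and vertical below 0.06 rad and angle between the x axis of packer_a and the y axis of bar_end, either way round below 0.14 rad)) or (contact force between block and packer_b above 1 N and (x of packer_b in the frame of bar_end between -0.014 and 0.014 m and y of packer_b in the frame of bar_end between -0.045 and 0.03 m and height (world z) of packer_b above 0.046 m and angle between packer_b's own z axis and vertical below 0.06 rad and angle between the x axis of packer_b and the y axis of bar_end, either way round below 0.14 rad)) or (contact force between block and packer_c above 1 N and (x of packer_c in the frame of bar_end between -0.014 and 0.014 m and y of packer_c in the frame of bar_end between -0.045 and 0.03 m and height (world z) of packer_c above 0.046 m and angle between packer_c's own z axis and vertical below 0.06 rad and angle between the x axis of packer_c and the y axis of bar_end, either way round below 0.14 rad))) and ((height (world z) of packer_a below 0.03 m and contact force between packer_a and block below 0.05 N) or (x of packer_a in the frame of bar_end between -0.014 and 0.014 m and y of packer_a in the frame of bar_end between -0.045 and 0.03 m and height (world z) of packer_a above 0.046 m and angle between packer_a's own z axis and vertical below 0.06 rad and angle between the x axis of packer_a and the y axis of bar_end, either way round below 0.14 rad)) and ((height (world z) of packer_b below 0.03 m and contact force between packer_b and block below 0.05 N) or (x of packer_b in the frame of bar_end between -0.014 and 0.014 m and y of packer_b in the frame of bar_end between -0.045 and 0.03 m and height (world z) of packer_b above 0.046 m and angle between packer_b's own z axis and vertical below 0.06 rad and angle between the x axis of packer_b and the y axis of bar_end, either way round below 0.14 rad)) and ((height (world z) of packer_c below 0.03 m and contact force between packer_c and block below 0.05 N) or (x of packer_c in the frame of bar_end between -0.014 and 0.014 m and y of packer_c in the frame of bar_end between -0.045 and 0.03 m and height (world z) of packer_c above 0.046 m and angle between packer_c's own z axis and vertical below 0.06 rad and angle between the x axis of packer_c and the y axis of bar_end, either way round below 0.14 rad))); the arm keeps its last pose, push and grip.
It fails at once if a bystander (dish, steel plate, hammer, jar, bottle, firebrick, brass collar) is shifted by more than 30 mm (distance of any of copper_dish, bench_plate, hammer, jar, pickle_bottle, firebrick, collar from where it was at the start of the episode above 0.03 m).
It fails at once if the wedge is rammed: it presses on the arm with more than 60 N (contact force between wedge and stake_bar above 60 N).
It also fails if it takes over 59 s, if anything falls off the work surface, if the arm or the gripper's body presses on something with over 40 N, if the wrist force passes 120 N, or if a joint passes its speed limit or range.

## Robot

A 6-joint arm with a two-finger parallel gripper is mounted at the origin on the work surface. World frame = base frame: x ahead of the robot, y to its left, z up, the work surface at z = 0. Lengths are in m, angles in rad, forces in N, time in s.
With the tool pointing down it reaches from about 0.375 to 0.975 m from the base axis. Payload 3.8 kg.
Tool frame: the origin (TCP) lies midway between the tips of the shut fingers; the grasp point (between the pads) lies 19 mm behind it; z points along the fingers, y is the line along which they close (so a half turn about z gives the same grasp; the last joint's range is limited). The gripper opens to 85 mm and grips with 20 to 120 N. Pads are 22 mm wide; open, the fingers measure 114 mm over their backs; the gripper's body (76 mm by 85 mm) begins 54 mm behind the grasp point. The pads swing forward as they close: fully open they stand 13 mm farther back than shut.
Start: joints at [-1.273, 0.264, 1.604, -0, 1.274, -0.037], TCP at [0.222, -0.638, 0.231] pointing down, gripper open.
Joint ranges: [-2.63, 2.63], [-0.94, 2.18], [0.31, 2.57], [-1.31, 4.45], [0, 2.66], [-2.55, 2.55]. Speed limits (rad/s): [2.57, 2.57, 3.14, 3.14, 3.14, 3.14].

## Interface

Orientations are given as a rotation vector (axis times angle).
In Python, from workcell import status, read_camera, workorder, masks_of gives the robot as it stands.
- The arm moves only by the tool drive_tool, never from a script. Its argument "rows" is a list of rows, each a list of 7 numbers: the turn, a rotation vector about the tool's x, y, z in degrees, then the shift along the tool's x, y, z in m, then the opening, from 0 (shut) to 1 (fully open). In form: [[ax, ay, az, tx, ty, tz, claw], ...]. A call has 1 to 8 rows; each row shifts and turns the commanded pose from where the row before left it, along the tool's axes as they then stand; what a row does not reach is not made up. A row lasts 1/12 s, in which the tool goes at most 41.7 mm and 7.16 degrees, less where a joint would pass 70% of its speed; a pose out of reach is approached as far as the arm can. A call is refused whole if a number of a shift passes 0.0417 or a number of a turn 7.16, either way. A call with a gripper value outside its range is refused whole. The fingers move at their own pace and stop on an object; "force" is the grip in N (left out, the last holds). Time passes only in rows, so rows that do not move let the fingers close. It gives the time, the measured TCP pose, the force, the opening and the grip force at its end, in the units of the state.
- status.read_state(): the state, without advancing time (a new reading comes with each control period).
- read_camera(name): name is "side" or "top" or "wrist"; returns a dict with "color" (400x640x3 uint8, red, green, blue), "intrinsics" (3x3 intrinsics, pixels), "world_from_camera" (4x4, takes a point from camera to world coordinates); the wrist camera has in their place "mount" (4x4, takes a point from camera to tool coordinates, whose origin is the TCP and whose axes are the flange's). Camera axes: x right, y up, looking along -z (the intrinsics and any distortion apply to the point x, -y, -z); pixel columns grow to the right and rows downward; lengths in m; the calibration is good to about 2 mm. A picture is of the moment at which its call begins: read the wrist's pose just before it. There is no depth.
- workorder.finish_job(): hands the job in; it is judged then, once.
Trained networks look in a picture, given as the dict that the camera call returned (one of the last four; its "shot" number tells which), for a name from the list of things; names that differ only in an ending like _2 or _b are one class to them, and where a whole thing is asked for, a point or a joint stands for the part that bears it (a point fixed in the world has none). Each returns a list of dicts, best first, with "score" (0 to 1); they miss things now and then, are a little off and sometimes report something else, mostly with a low value. They report only what shows in the picture. A call takes as long as a camera call. They do not tell look-alikes from the thing itself.
- masks_of(picture, name): "mask" (400x640 bool, what is visible of it) and "bbox" ([left, top, right, bottom] in pixels, round what is visible of it).
The state is a dict: "time": time; "q": joint angles; "joint_vel": joint speeds; "joint_torque": joint torques, N m; "tool_pos": TCP position; "tcp_rot": TCP orientation; "wrist_force": force on the tool from outside, world axes, zero at the start; "torque": the same for the moment, N m; "width": opening from 0.0 (shut) to 1.0 (fully open); "grip_force": force on a finger pad.
Only numpy, scipy, OpenCV 4.12 (cv2) and the standard library are available. Lean on these libraries where they do the work, as an engineer would, in place of code of your own. Each camera call takes 0.05 s, during which the arm holds its last target. There are 200 camera calls.

## Working session

There is one attempt and no reset: what is moved stays moved. The work goes in short steps, Python scripts to look and compute and a tool call to move; the robot and the scene stay as the last step left them, time stands still between calls to the robot, and variables do not carry over. Pictures are saved under pics/ and viewed, at most 10 in all, crops included, and the job is handed in when it is done.

Besides the shell and the picture viewer there is one more tool, called after "Emit:" as name(argument=value, ...) on one line, values as JSON. drive_tool: Moves the arm, as the interface text tells. Its arguments: {"type":"object","properties":{"rows":{"type":"array"},"force":{"type":"number"}},"required":["rows"]}

```bash
ls; mkdir -p pics; python3 - <<'E'
from workcell import status, read_camera, masks_of
import cv2,numpy as np
print(status.read_state())
for n in ["top","side"]:
    p=read_camera(n)
    cv2.imwrite(f"pics/{n}0.png",p["color"][:,:,::-1])
    np.savez(f"{n}0.npz",c=p["color"],K=p["intrinsics"],T=p["world_from_camera"])
    print(n,[k for k in p],p["intrinsics"],p["world_from_camera"])
    for o in ["packer_a","wedge","stake_bar","block","copper_dish","bench_plate"]:
        for d in masks_of(p,o):
            ys,xs=np.nonzero(d["mask"]);
            r=cv2.minAreaRect(np.c_[xs,ys].astype(np.float32))
            print(o,round(d["score"],2),d["bbox"],[np.round(v,1) for v in r],p["color"][d["mask"]].mean(0).round())
E
```

```text
pics
{'time': 0.0, 'q': array([-1.27291272e+00,  2.64762191e-01,  1.60541153e+00, -1.78010143e-07,
        1.27368644e+00, -3.69038919e-02]), 'joint_vel': array([-9.24895562e-04,  2.38319568e-05, -5.93390287e-04, -2.70898409e-04,
       -1.27274349e-03,  2.27025453e-03]), 'joint_torque': array([-9.09243863e-04, -5.15114665e+01, -3.67314935e+01, -7.28397549e-05,
        1.28895842e-02,  1.90497111e-06]), 'tool_pos': array([ 0.22156041, -0.6368122 ,  0.22993567]), 'tcp_rot': array([-3.09546374e+00, -5.23055966e-01,  4.63393424e-04]), 'wrist_force': array([-0.11769137, -0.42195003,  0.66241559]), 'torque': array([-0.02187673, -0.022877  , -0.00316492]), 'grip_force': 0.0, 'width': 1.0035225077976708}
top ['color', 'intrinsics', 'world_from_camera', 'shot'] [[507.55543534   0.         311.58810277]
 [  0.         507.55543534 198.95112243]
 [  0.           0.           1.        ]] [[-0.01561956  0.99235943 -0.12238788  0.31089957]
 [-0.99979724 -0.0139451   0.01452627 -0.00205839]
 [ 0.01270857  0.12258996  0.99237603  1.84851486]
 [ 0.          0.          0.          1.        ]]
pack
[... 2249 characters left out ...]
4, 377.4, 331.1] [array([367., 324.]), array([18., 18.]), np.float64(90.0)] [198. 164. 104.]
wedge 0.42 [327.8, 219.1, 344.9, 232.5] [array([335., 224.]), array([14., 18.]), np.float64(90.0)] [172. 117.  84.]
stake_bar 0.7 [261.4, 144.2, 311.2, 173.1] [array([285.8, 158.9]), array([50.5, 13.4]), np.float64(26.6)] [141. 135. 128.]
block 0.74 [289.8, 228.7, 325.4, 257.7] [array([308. , 241.6]), array([37.6, 12.2]), np.float64(35.2)] [183. 136.  94.]
copper_dish 0.5 [328.7, 217.6, 341.7, 233.8] [array([334.5, 224. ]), array([14., 19.]), np.float64(90.0)] [172. 118.  85.]
bench_plate 0.57 [359.6, 248.2, 384.3, 265.3] [array([370.8, 255.8]), array([16.3, 17. ]), np.float64(45.0)] [187. 179. 169.]
```

```bash
python3 - <<'E'
import cv2
t=cv2.imread("pics/top0.png")[130:310,140:440]; s=cv2.imread("pics/side0.png")[100:340,200:460]
cv2.imwrite("pics/topc.png",cv2.resize(t,(800,480),interpolation=cv2.INTER_CUBIC))
cv2.imwrite("pics/sidec.png",cv2.resize(s,(650,600),interpolation=cv2.INTER_CUBIC))
E
```

```text
(no output)
```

View pics/topc.png

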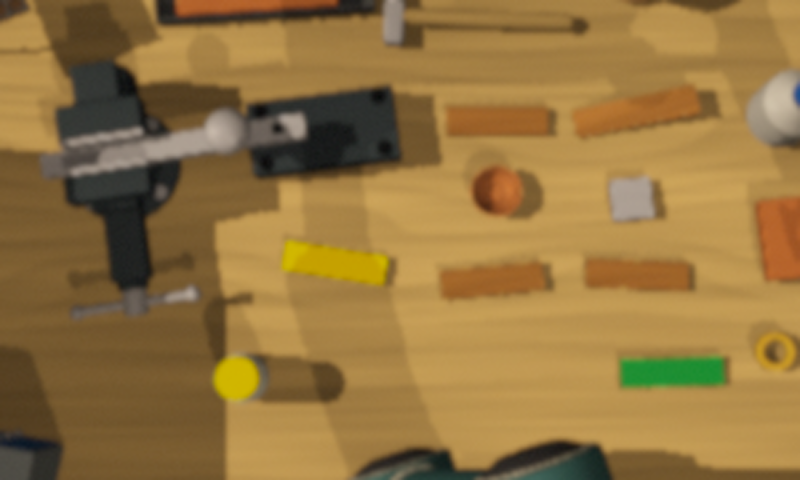

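View pics/sidec.png

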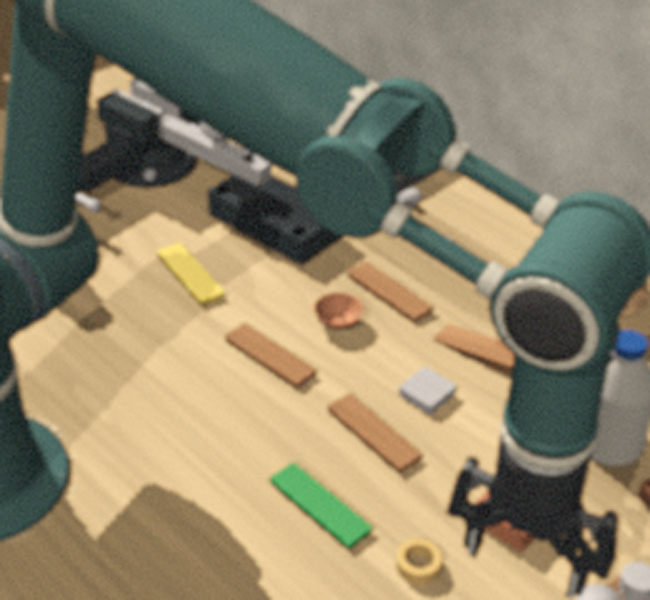

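```bash
cat > h.py <<'E'
import numpy as np,cv2
from scipy.spatial.transform import Rotation as R
from workcell import status, read_camera, masks_of
def shot(name,save=None):
    s=status.read_state(); p=read_camera(name)
    T=p.get("world_from_camera")
    if T is None:
        W=np.eye(4);W[:3,:3]=R.from_rotvec(s["tcp_rot"]).as_matrix();W[:3,3]=s["tool_pos"];T=W@p["mount"]
    p["T"]=T
    if save: cv2.imwrite(f"pics/{save}.png",p["color"][:,:,::-1]); np.savez(save,K=p["intrinsics"],T=T,c=p["color"])
    return p
def ray(p,uv):
    uv=np.atleast_2d(uv).astype(float);K=p["K"] if "K" in p else p["intrinsics"];T=p["T"]
    d=np.c_[(uv[:,0]-K[0,2])/K[0,0],-(uv[:,1]-K[1,2])/K[1,1],-np.ones(len(uv))]
    return T[:3,3],d@T[:3,:3].T
def back(p,uv,z):
    o,d=ray(p,uv); return o+d*((z-o[2])/d[:,2])[:,None]
def proj(p,X):
    K=p["K"] if "K" in p else p["intrinsics"];T=p["T"]
    c=(np.atleast_2d(X)-T[:3,3])@T[:3,:3]
    return np.c_[K[0,2]+K[0,0]*c[:,0]/-c[:,2],K[1,2]-K[1,1]*c[:,1]/-c[:,2]]
def tri(ps,uvs):
    A=0;b=0
    for p,uv in zip(ps,uvs):
        o,d=ray(p,uv);d=d[0]/np.linalg.norm(d[0]);M=np.eye(3)-np.outer(d,d);A=A+M;b=b+M@o
    X=np.linalg.solve(A,b); return X,[np.round(proj(p,X)[0]-uv,1) for p,uv in zip(ps,uvs)]
def rect(p,mask,z):
    m=np.argwhere(mask)[:,::-1]; w=back(p,m,z)
    r=cv2.minAreaRect((w[:,:2]*1000).astype(np.float32))
    b=cv2.boxPoints(r); e=[b[1]-b[0],b[2]-b[1]]; l=max(e,key=np.linalg.norm)
    return np.round(r[0],1),np.round(sorted(r[1]),1),round(np.degrees(np.arctan2(l[1],l[0]))%180,1)
E
python3 - <<'E'
from h import *
p=dict(np.load("top0.npz"))
p={**p,"T":p["T"]}
f=lambda x,y:(140+x/2.6667,130+y/2.6667)
for n,u,z in [("p1",(498,120),.012),("p2",(493,280),.012),("p3",(638,274),.012),("wedge",(638,110),.017),("green",(673,372),.012),("dish",(498,191),.02),("plate",(632,199),.018),("barend_top",(305,125),.112),("dome",(225,130),.15),("blk1",(392,88),.05),("blk2",(400,158),.05),("blk3",(256,176),.05),("jar",(240,380),.09),("bottle",(795,100),.17)]:
    print(n,back(p,f(*u),z)[0].round(3))
print(read_camera("wrist")["mount"])
E
```

```text
p1 [ 0.625 -0.086  0.012]
p2 [ 0.405 -0.075  0.012]
p3 [ 0.411 -0.272  0.012]
wedge [ 0.636 -0.279  0.017]
green [ 0.278 -0.315  0.012]
dish [ 0.526 -0.084  0.02 ]
plate [ 0.513 -0.266  0.018]
barend_top [0.605 0.169 0.112]
dome [0.593 0.267 0.15 ]
blk1 [0.664 0.058 0.05 ]
blk2 [0.569 0.048 0.05 ]
blk3 [0.547 0.241 0.05 ]
jar [0.278 0.255 0.09 ]
bottle [ 0.619 -0.455  0.17 ]
[[-5.27054159e-04  9.51369832e-01  3.08050589e-01  7.88132721e-02]
 [ 9.99999847e-01  5.53093542e-04  2.78385544e-06  2.20955058e-04]
 [-1.67732315e-04  3.08050543e-01 -9.51369978e-01 -1.41646628e-01]
 [ 0.00000000e+00  0.00000000e+00  0.00000000e+00  1.00000000e+00]]
```

Emit:
drive_tool(rows=[[0,0,-7.1,0,0,-0.008,1],[0,0,-7.1,0,0,-0.008,1],[0,0,-7.1,0,0,-0.008,1],[0,0,-7.1,0,0,-0.008,1],[0,0,-7.1,0,0,-0.008,1],[0,0,-7.1,0,0,-0.008,1],[0,0,-7.1,0,0,-0.008,1],[0,0,-7.1,0,0,-0.008,1]])

```text
time: 1.42
tool_pos: [0.2218, -0.6375, 0.2957]
tcp_rot: [2.47, 1.941, -0.0]
wrist_force: [0.0, -0.4, -0.0]
width: 1.002
grip_force: 0.0
```

Emit:
drive_tool(rows=[[0,0,-7.1,0,0,-0.008,1],[0,0,-7.1,0,0,-0.008,1],[0,0,-7.1,0,0,-0.008,1],[0,0,0,0.031,0.022,0,1],[0,0,0,0.031,0.022,0,1],[0,0,0,0.031,0.022,0,1],[0,0,0,0.031,0.022,0,1],[0,0,0,0.031,0.022,0,1]])

```text
time: 2.08
tool_pos: [0.3117, -0.4683, 0.3194]
tcp_rot: [2.076, 2.357, 0.0]
wrist_force: [1.0, 0.0, 0.6]
width: 1.0
grip_force: 0.0
```

Emit:
drive_tool(rows=[[0,0,0,0.031,0.022,0,1],[0,0,0,0.031,0.022,0,1],[0,0,0,0.031,0.022,0,1],[0,0,0,0.031,0.022,0,1],[0,0,0,0.031,0.022,0,1],[0,0,0,0.031,0.022,0,1],[0,0,0,0.031,0.022,0,1],[0,0,0,0.031,0.022,0,1]])

```text
time: 2.75
tool_pos: [0.4549, -0.1998, 0.3197]
tcp_rot: [2.075, 2.357, 0.0]
wrist_force: [1.4, -0.3, 0.2]
width: 1.0
grip_force: 0.0
```

```bash
python3 - <<'E'
from h import *
s=status.read_state(); print(s["time"],s["tool_pos"],s["tcp_rot"])
p=shot("wrist","w1"); print(p["intrinsics"])
for o in ["packer_a","wedge"]:
    for d in masks_of(p,o): print(o,round(d["score"],2),d["bbox"],rect(p,d["mask"],.012),p["color"][d["mask"]].mean(0).round())
E
```

```text
2.75 [ 0.45488898 -0.19975488  0.31970413] [2.07538947e+00 2.35709081e+00 4.32173847e-04]
[[323.21358998   0.         324.0473646 ]
 [  0.         323.21358998 195.73688752]
 [  0.           0.           1.        ]]
packer_a 0.95 [437.1, 17.1, 495.4, 133.5] (array([623.9, -81.5]), array([ 43.5, 139.2]), np.float32(89.0)) [115.  75.  46.]
packer_a 0.71 [270.7, 145.4, 312.0, 236.7] (array([ 411.7, -265.9]), array([ 40.5, 141.5]), np.float32(86.8)) [124.  83.  50.]
packer_a 0.57 [283.6, 0.0, 320.3, 101.2] (array([408.9, -79.2]), array([ 41.3, 119.5]), np.float32(95.1)) [121.  80.  49.]
packer_a 0.56 [182.3, 159.4, 216.4, 252.4] (array([ 281.2, -307.9]), array([ 45.8, 144. ]), np.float32(90.3)) [ 61. 107.  53.]
packer_a 0.45 [364.2, 30.4, 423.4, 94.9] (array([529.8, -75.9]), array([71.7, 72.6]), np.float32(33.5)) [113.  68.  44.]
wedge 0.83 [421.9, 154.4, 453.3, 265.5] (array([ 633.4, -273.4]), array([ 48.1, 180. ]), np.float32(103.2)) [132.  87.  53.]
wedge 0.27 [532.8, 0.0, 619.6, 169.8] (array([767.1, -79.2]), array([ 31.3, 216.7]), np.float32(87.4)) [115.  91.  58.]
```

View pics/w1.png

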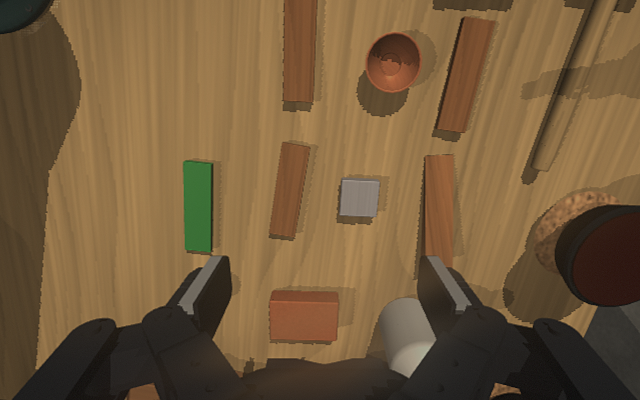

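Brown packers: (465,78), (290,190), (300,50) are the real ones. Green (199,207) and the yellow one near the vise (top crop 335,263) are look-alikes. The wedge is at (437,205), with its thick side face showing at the lower (-y) end. I'll take the brown one at (465,78), nearest the block, first. Now a look at the bar.

Emit:
drive_tool(rows=[[0,0,0,0.032,0.024,0.006,1],[0,0,0,0.032,0.024,0.006,1],[0,0,0,0.032,0.024,0.006,1],[0,0,0,0.032,0.024,0.006,1],[0,0,0,0.032,0.024,0.006,1],[0,0,0,0.032,0.024,0.006,1],[0,0,0,0.032,0.024,0.006,1],[0,0,0,0,0,0,1]])

```text
time: 3.57
tool_pos: [0.5945, 0.0462, 0.2752]
tcp_rot: [-2.07, -2.36, -0.002]
wrist_force: [-0.3, 0.1, -0.8]
width: 0.995
grip_force: 0.0
```

```bash
python3 - <<'E'
from h import *
s=status.read_state(); print(s["time"],s["tool_pos"],s["tcp_rot"])
p=shot("wrist","w2")
for o in ["packer_a","block","stake_bar"]:
    for d in masks_of(p,o): print(o,round(d["score"],2),d["bbox"],rect(p,d["mask"],.012),p["color"][d["mask"]].mean(0).round())
E
```

```text
3.5667 [0.59451876 0.04617986 0.27524639] [-2.07037405e+00 -2.35951297e+00 -2.13054948e-03]
packer_a 0.98 [158.5, 167.5, 200.5, 271.8] (array([409.6, -66.8]), array([ 44. , 141.9]), np.float32(94.3)) [134.  89.  55.]
packer_a 0.92 [170.9, 0.1, 230.5, 118.6] (array([435.9, 142.2]), array([ 44.1, 137.4]), np.float32(80.1)) [187. 159.  54.]
packer_a 0.56 [316.0, 197.3, 355.7, 294.2] (array([625.9, -78.6]), array([ 41.2, 142.8]), np.float32(89.2)) [138.  92.  56.]
packer_a 0.54 [78.0, 309.7, 110.6, 323.1] (array([ 281.2, -235.5]), array([18.5, 51. ]), np.float32(21.6)) [ 60. 107.  53.]
packer_a 0.35 [310.5, 307.0, 337.5, 365.1] (array([ 627.6, -228.6]), array([ 41.3, 104.3]), np.float32(98.1)) [151. 103.  64.]
block 0.72 [304.9, 3.2, 406.7, 157.9] (array([616.4, 137.4]), array([109.4, 175.7]), np.float32(96.9)) [49. 48. 44.]
block 0.23 [341.3, 0.0, 377.1, 42.7] (array([613.2, 204.8]), array([40.1, 41.6]), np.float32(7.4)) [103.  97.  91.]
stake_bar 0.66 [342.5, 1.8, 377.6, 42.3] (array([613.9, 204.4]), array([41.1, 41.5]), np.float32(7.4)) [104.  97.  91.]
```

View pics/w2.png

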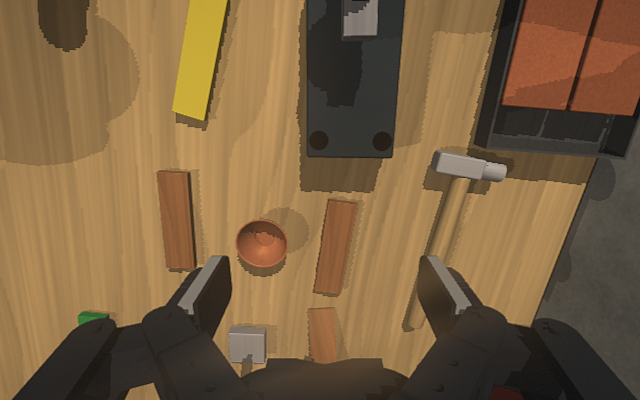

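Emit:
drive_tool(rows=[[0,7,0,0,0,0.02,1],[0,7,0,0,0,0.02,1],[0,7,0,0,0,0.02,1],[0,7,0,0,0,0.02,1],[0,0,0,0,0,0,1],[0,0,0,0,0,0,1]])

```text
time: 4.27
tool_pos: [0.5893, 0.0532, 0.1975]
tcp_rot: [-1.816, -2.05, -0.447]
wrist_force: [0.4, 0.6, 0.4]
width: 1.001
grip_force: 0.0
```

```bash
python3 - <<'E'
from h import *
s=status.read_state(); print(s["time"],s["tool_pos"],s["tcp_rot"])
p=shot("wrist","w3")
for o in ["block","stake_bar"]:
    for d in masks_of(p,o): print(o,round(d["score"],2),d["bbox"])
im=cv2.resize(p["color"][0:150,240:440],(800,600),interpolation=cv2.INTER_CUBIC)
cv2.imwrite("pics/w3c.png",im[:,:,::-1])
E
```

```text
4.2667 [0.58934362 0.05319295 0.19748516] [-1.81607317 -2.04979833 -0.44658899]
block 0.74 [306.9, 67.0, 414.5, 261.7]
stake_bar 0.64 [335.0, 0.6, 398.4, 129.0]
```

View pics/w3c.png

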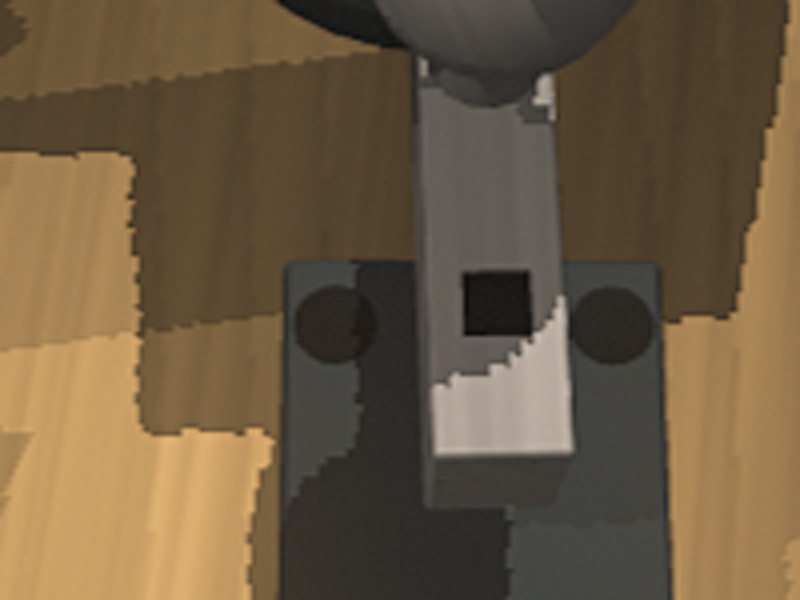

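```bash
cat > fit.py <<'E'
from h import *
from scipy.optimize import least_squares
L=lambda n:dict(np.load(n+".npz"))
p3=L("w3");p2=L("w2");ps=L("side0");pt=L("top0")
c=np.array([(348.5,113.2),(383.2,112.6),(346.5,127),(379.5,125.8)])
def pts(q,l):  # local bar pts
    y=np.array([-np.sin(q[3]),np.cos(q[3]),0]);x=np.array([y[1],-y[0],0])
    l=np.atleast_2d(l);return q[:3]+l[:,:1]*x+l[:,1:2]*y+l[:,2:]*np.array([0,0,1])
h=.015
def res(q):
    r=list((proj(p3,pts(q,[(-h,0,.03),(h,0,.03),(-h,0,0),(h,0,0)]))-c).ravel())
    for s,uv in ((-1,(344,15)),(1,(378.25,15))):
        a,b=proj(p3,pts(q,[(s*h,0,.03),(s*h,.09,.03)]));d=(b-a)/np.linalg.norm(b-a);e=np.array(uv)-a
        r.append(d[0]*e[1]-d[1]*e[0])
    r.append(proj(p2,pts(q,[0,0,0]))[0,1]-42.3)
    return r
f=least_squares(res,[.605,.169,.08,.12]);print(f.x,np.degrees(f.x[3]),np.round(f.fun,1))
print("side px",proj(ps,pts(f.x,[(0,0,0),(0,0,.03)])),"top px",proj(pt,pts(f.x,[0,0,.03])))
b=back(p3,[(311.75,65.5),(404.25,65.5)],.05);print("block far corners",b.round(4))
d=np.load("w3.npz")
p=dict(d)
g=cv2.cvtColor(p["c"],cv2.COLOR_RGB2GRAY)
E
python3 fit.py
```

```text
[0.60946763 0.17315157 0.07798195 0.14941624] 8.560919726814147 [-0.2  0.1  1.3 -0.3 -0.5  0.2 -0.8  0.5  0.  -0.  -0.4]
side px [[305.82003132 172.18925963]
 [305.70560178 165.65348856]] top px [[253.38843866 175.76099745]]
block far corners [[0.552  0.2458 0.05  ]
 [0.6481 0.2572 0.05  ]]
```

```bash
cat >> fit.py <<'E'
x0,y0,x1,y1=285,150,335,188
im=cv2.resize(ps["c"][y0:y1,x0:x1,::-1],None,fx=8,fy=8,interpolation=cv2.INTER_CUBIC)
im2=im.copy()
B=np.array([(-h,0,0),(h,0,0),(h,0,.03),(-h,0,.03),(-h,0,0),(-h,.06,0),(-h,.06,.03),(-h,0,.03)])
u=(proj(ps,pts(f.x,B))-(x0,y0)+.5)*8
cv2.polylines(im2,[np.round(u).astype(np.int32)],False,(0,0,255),1)
cv2.imwrite("pics/s_fit.png",np.hstack([im,im2]))
E
python3 fit.py >/dev/null
```

```text
(no output)
```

View pics/s_fit.png

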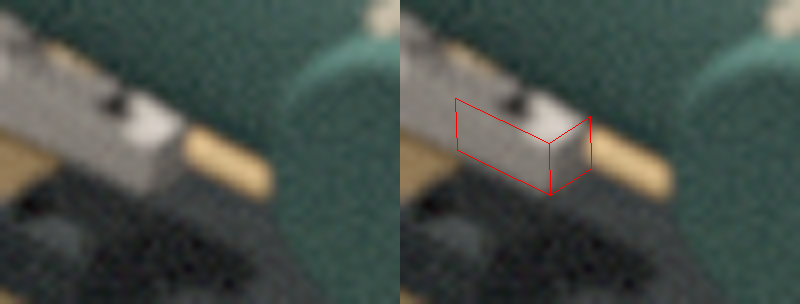

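The bar model overlays the side view within about 0.3 px: underside at about 78 mm, a 28 mm gap, so one packer (wedge would bite at about 80 mm). Going for the packer.

Emit:
drive_tool(rows=[[0,-7,0,0,0,-0.02,0.8],[0,-7,0,0,0,-0.02,0.8],[0,-7,0,0,0,-0.02,0.8],[0,-7,0,0,0,-0.02,0.8],[0,0,0,-0.029,0.0012,0.02,0.8],[0,0,0,-0.029,0.0012,0.02,0.8],[0,0,0,-0.029,0.0012,0.02,0.8],[0,0,0,-0.029,0.0012,0.02,0.8]])

```text
time: 5.08
tool_pos: [0.6155, -0.0805, 0.1985]
tcp_rot: [2.065, 2.358, 0.005]
wrist_force: [-0.4, -0.0, -0.1]
width: 0.8
grip_force: 0.0
```

Emit:
drive_tool(rows=[[0,0,0,-0.029,0.0012,0.02,0.8],[0,0,0,-0.029,0.0012,0.02,0.8],[0,0,4.25,0,0,0.02,0.8],[0,0,4.25,0,0,0.02,0.8],[0,0,0,0,0,0,0.8]])

```text
time: 5.5
tool_pos: [0.6216, -0.138, 0.113]
tcp_rot: [-2.244, -2.195, 0.004]
wrist_force: [-1.2, 0.6, -0.5]
width: 0.804
grip_force: 0.0
```

```bash
cat > see.py <<'E'
from h import *
import sys
def pose():
    s=status.read_state(); M=R.from_rotvec(s["tcp_rot"]).as_matrix()
    print("t",round(s["time"],2),"tcp",s["tool_pos"].round(4),"head",round(np.degrees(np.arctan2(M[1,0],M[0,0])),2),"tilt",np.degrees(M[:2,2]).round(2),"F",s["wrist_force"].round(2),"w",round(s["width"],3),"grip",round(s["grip_force"],1))
    return s,M
def delta(M,s,target): return (M.T@(np.array(target)-s["tool_pos"])).round(4)
if __name__=="__main__":
    pose(); p=shot("wrist",sys.argv[1])
    for o,z in zip(sys.argv[2::2],map(float,sys.argv[3::2])):
        for d in masks_of(p,o): print(o,round(d["score"],2),d["bbox"],rect(p,d["mask"],z),p["color"][d["mask"]].mean(0).round())
E
python3 see.py w4 packer_a .012 wedge .015
```

```text
t 5.5 tcp [ 0.6216 -0.138   0.113 ] head 88.72 tilt [-0.19  0.01] F [-1.2   0.6  -0.54] w 0.804 grip 0.0
packer_a 0.77 [298.7, 14.3, 360.1, 212.2] (array([625.8, -81.1]), array([ 41.2, 139.8]), np.float32(89.2)) [134.  88.  54.]
packer_a 0.72 [0.0, 350.6, 22.7, 399.4] (array([ 313.3, -316.6]), array([20. , 63.6]), np.float32(71.5)) [34. 50. 28.]
packer_a 0.67 [0.0, 4.4, 94.0, 202.4] (array([412.1, -69. ]), array([ 48.9, 139. ]), np.float32(94.0)) [116.  77.  47.]
packer_a 0.66 [62.5, 259.5, 122.5, 346.9] (array([ 417.7, -235.5]), array([47.5, 90.4]), np.float32(86.0)) [122.  81.  50.]
wedge 0.79 [304.6, 238.6, 371.5, 362.0] (array([ 629.6, -239.2]), array([ 41.2, 120.8]), np.float32(100.0)) [144.  96.  59.]
```

View pics/w4.png

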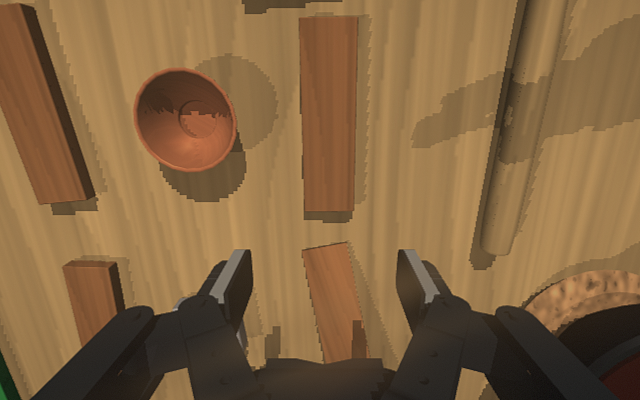

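Emit:
drive_tool(rows=[[0,0,0,0.0065,0.0018,0.024,0.8],[0,0,0,0.0065,0.0018,0.024,0.8],[0,0,0,0,0,0.024,0.8],[0,0,0,0,0,0.024,0.8],[0,0,0,0,0,0.01,0.8],[0,0,0,0,0,0.004,0.8],[0,0,0,0,0,0,0.8]], force=35)

```text
time: 6.23
tool_pos: [0.6276, -0.1258, 0.0058]
tcp_rot: [2.243, 2.199, 0.001]
wrist_force: [0.2, -1.0, 0.4]
width: 0.799
grip_force: 0.0
```

Emit:
drive_tool(rows=[[0,0,0,0,0,0,0.3],[0,0,0,0,0,0,0.3],[0,0,0,0,0,0,0.3],[0,0,0,0,0,0,0.3],[0,0,0,0,0,0,0.3],[0,0,0,0,0,0,0.3]], force=35)

```text
time: 6.73
tool_pos: [0.6289, -0.1266, 0.0076]
tcp_rot: [2.242, 2.195, 0.004]
wrist_force: [0.1, 0.5, 5.7]
width: 0.448
grip_force: 34.9
```

Emit:
drive_tool(rows=[[0,0,0,0,0,-0.01,0.3],[0,0,0,0,0,-0.03,0.3],[0,0,0,0,0,-0.04,0.3],[0,0,0,0,0,-0.04,0.3],[0,0,-4.85,0,0,0,0.3],[0,0,-4.85,0,0,0,0.3],[0,0,0,0,0,0,0.3]])

```text
time: 7.32
tool_pos: [0.6278, -0.1264, 0.1275]
tcp_rot: [2.047, 2.379, 0.002]
wrist_force: [-0.4, 0.3, -0.2]
width: 0.453
grip_force: 35.2
```

```bash
python3 - <<'E'
from see import *
s,M=pose()
print(delta(M,s,[.639,-.0246,.066]))
p=shot("wrist","w5")
for d in masks_of(p,"packer_a"):
    m=np.argwhere(d["mask"])[:,::-1]
    zt=s["tool_pos"][2]+.004
    r=rect(p,d["mask"],zt); print(round(d["score"],2),d["bbox"],r)
    c=np.r_[r[0]/1000,zt]; print("in tool",(M.T@(c-s["tool_pos"])).round(4))
E
```

```text
t 7.32 tcp [ 0.6278 -0.1264  0.1275] head 98.6 tilt [ 0.19 -0.05] F [-0.45  0.25 -0.23] w 0.453 grip 35.2
[0.0991 0.0261 0.0614]
0.87 [0.0, 0.0, 95.2, 168.3] (array([506.8, -64.2]), array([25.9, 64.9]), np.float32(94.3))
in tool [ 0.0796 -0.1103 -0.0045]
0.83 [45.3, 223.4, 105.7, 362.1] (array([ 508.7, -163.3]), array([24.9, 78.3]), np.float32(86.7))
in tool [-0.0186 -0.1233 -0.0044]
0.58 [260.8, 0.8, 368.2, 306.2] (array([619.6, -83.2]), array([ 39.9, 135.5]), np.float32(100.4))
in tool [ 0.044  -0.0016 -0.0041]
```

Emit:
drive_tool(rows=[[0,0,0,0.025,0.0065,0,0.3],[0,0,0,0.025,0.0065,0,0.3],[0,0,0,0.025,0.0065,0,0.3],[0,0,0,0.024,0.0065,0.02,0.3],[0,0,0,0,0,0.03,0.3],[0,0,0,0,0,0.011,0.3],[0,0,0,0,0,0,0.3]])

```text
time: 8.0
tool_pos: [0.6338, -0.0239, 0.059]
tcp_rot: [-2.047, -2.373, 0.009]
wrist_force: [-1.3, 0.3, -0.3]
width: 0.446
grip_force: 35.3
```

```bash
cat > ins.py <<'E'
from see import *
be=np.array([.6095,.1732,.078]); yw=.149
yb=np.array([-np.sin(yw),np.cos(yw),0]);xb=np.array([yb[1],-yb[0],0])
if __name__=="__main__":
    s,M=pose()
    l=s["tool_pos"]-be; print("tcp in bar",(l@xb).round(4),(l@yb).round(4),l[2].round(4))
    p=shot("wrist","w6")
    for d in masks_of(p,"packer_a"):
        r=rect(p,d["mask"],s["tool_pos"][2]+.004); c=np.r_[r[0]/1000,0]-be
        print(round(d["score"],2),d["bbox"],r,"bar",(c@xb).round(4),(c@yb).round(4))
    print(delta(M,s,be+yb*-.065+[0,0,.066-be[2]]))
E
python3 ins.py
```

```text
t 8.0 tcp [ 0.6338 -0.0239  0.059 ] head 98.45 tilt [-0.55  0.03] F [-1.28  0.3  -0.35] w 0.446 grip 35.3
tcp in bar -0.0053 -0.1985 -0.019
0.97 [0.0, 371.4, 50.9, 400.0] (array([ 479.2, -128.3]), array([20.5, 29.1]), np.float32(177.7)) bar -0.1736 -0.2788
0.94 [0.4, 168.9, 36.4, 327.5] (array([487.6, -43.5]), array([17.4, 86.8]), np.float32(81.2)) bar -0.1527 -0.1962
0.93 [260.4, 0.0, 367.4, 305.8] (array([625.7,  19.6]), array([ 39.7, 135.7]), np.float32(100.7)) bar -0.0068 -0.1543
0.48 [82.4, 232.9, 199.8, 331.8] (array([544.4, -45.2]), array([46.1, 58.5]), np.float32(41.7)) bar -0.0968 -0.2063
[ 0.1335  0.005  -0.0068]
```

Emit:
drive_tool(rows=[[0,0,0,0,0,-0.007,0.3],[0,0,0,0.02,0.0025,0,0.3],[0,0,0,0.02,0.0025,0,0.3],[0,0,0,0.02,0,0,0.3],[0,0,0,0,0,0,0.3]])

```text
time: 8.52
tool_pos: [0.6354, 0.0379, 0.0738]
tcp_rot: [2.05, 2.379, 0.005]
wrist_force: [-0.5, 0.3, -0.5]
width: 0.448
grip_force: 35.3
```

```bash
python3 ins.py
```

```text
t 8.52 tcp [0.6354 0.0379 0.0738] head 98.5 tilt [0.21 0.09] F [-0.46  0.26 -0.45] w 0.448 grip 35.3
tcp in bar 0.0056 -0.1376 -0.0042
0.96 [1.4, 213.9, 56.1, 378.5] (array([492.2,  -8.1]), array([ 27.2, 100.9]), np.float32(81.4)) bar -0.1429 -0.1619
0.85 [0.0, 0.0, 44.9, 119.3] (array([504. , 109.6]), array([15.6, 48.5]), np.float32(81.1)) bar -0.1138 -0.0472
0.64 [263.4, 0.0, 368.2, 307.1] (array([627.3,  81.2]), array([ 39.9, 135.5]), np.float32(100.4)) bar 0.0039 -0.0936
[ 0.0726 -0.0056  0.0078]
```

Emit:
drive_tool(rows=[[0,0,0,0,0,0,0.3],[0,0,0,0,0,0,0.3],[0,0,0,0,0,0,0.3]])

```text
time: 8.87
tool_pos: [0.6345, 0.0347, 0.0715]
tcp_rot: [2.052, 2.378, 0.001]
wrist_force: [-0.3, -0.9, -0.9]
width: 0.445
grip_force: 35.3
```

```bash
python3 ins.py
```

```text
t 8.87 tcp [0.6345 0.0347 0.0715] head 98.41 tilt [ 0.04 -0.01] F [-0.26 -0.87 -0.88] w 0.445 grip 35.3
tcp in bar 0.0042 -0.1407 -0.0065
0.91 [0.0, 211.0, 54.0, 376.0] (array([490.8, -10.9]), array([ 27.3, 101.6]), np.float32(81.2)) bar -0.1447 -0.1644
0.85 [2.0, 0.0, 41.9, 113.1] (array([502.8, 107.6]), array([14.7, 45.9]), np.float32(81.2)) bar -0.1153 -0.049
0.83 [260.8, 0.0, 368.8, 307.4] (array([626.6,  77.8]), array([ 40.2, 136.1]), np.float32(100.4)) bar 0.0027 -0.0969
[ 0.0757 -0.0043  0.0054]
```

Emit:
drive_tool(rows=[[0,0,0,0,-0.004,0.006,0.3],[0,0,0,0.02,0,0,0.3],[0,0,0,0.02,0,0,0.3],[0,0,0,0.02,0,0,0.3],[0,0,0,0.0157,0,0,0.3],[0,0,0,0,0,0,0.3],[0,0,0,0,0,0,0.3],[0,0,0,0,0,0,0.3]])

```text
time: 9.63
tool_pos: [0.6189, 0.1097, 0.0647]
tcp_rot: [2.05, 2.38, -0.001]
wrist_force: [-0.3, 0.5, -0.1]
width: 0.446
grip_force: 35.3
```

```bash
python3 ins.py
```

```text
t 9.63 tcp [0.6189 0.1097 0.0647] head 98.51 tilt [-0.02 -0.03] F [-0.34  0.55 -0.07] w 0.446 grip 35.3
tcp in bar -0.0002 -0.0642 -0.0133
0.89 [0.0, 305.2, 65.0, 400.0] (array([468.2,  30.8]), array([35.3, 63.9]), np.float32(93.7)) bar -0.1609 -0.1198
0.83 [0.9, 0.0, 82.6, 234.6] (array([490.7, 155.7]), array([30.3, 99.5]), np.float32(81.3)) bar -0.1201 0.0003
[-0.0008  0.0002 -0.0013]
```

Emit:
drive_tool(rows=[[0,0,0,0,0,0.003,0.3],[0,0,0,0,0,0.003,0.3],[0,0,0,0,0,0.001,0.3],[0,0,0,0,0,0,0.3],[0,0,0,0,0,0,0.3],[0,0,0,0,0,0,0.3]])

```text
time: 10.23
tool_pos: [0.6189, 0.1099, 0.0578]
tcp_rot: [-2.051, -2.379, 0.0]
wrist_force: [-0.3, 0.1, -0.6]
width: 0.446
grip_force: 35.3
```

Emit:
drive_tool(rows=[[0,0,0,0,0,0.001,0.3],[0,0,0,0,0,0.001,0.3],[0,0,0,0,0,0.001,0.3],[0,0,0,0,0,0,0.3],[0,0,0,0,0,0,0.3]])

```text
time: 10.65
tool_pos: [0.6191, 0.11, 0.0575]
tcp_rot: [2.051, 2.38, -0.0]
wrist_force: [-7.0, -2.2, 14.0]
width: 0.446
grip_force: 36.9
```

Emit:
drive_tool(rows=[[0,0,0,0,0,-0.002,0.3],[0,0,0,0,0,0,0.3],[0,0,0,0,0,0,0.7],[0,0,0,0,0,0,0.7],[0,0,0,0,0,0,0.7],[0,0,0,0,0,0,0.7],[0,0,0,0,0,0,0.7]])

```text
time: 11.23
tool_pos: [0.6188, 0.11, 0.0566]
tcp_rot: [-2.051, -2.379, 0.001]
wrist_force: [-0.1, -0.8, -0.1]
width: 0.699
grip_force: 0.0
```

Emit:
drive_tool(rows=[[0,0,0,0,0,-0.015,0.7],[0,0,0,0,0,-0.025,0.7],[0,0,0,0,0,-0.03,0.7],[0,0,0,-0.03,0,-0.03,0.7],[0,0,0,-0.03,0,-0.01,0.7],[0,0,0,0,0,0,0.7],[0,0,0,0,0,0,0.7],[0,0,0,0,0,0,0.7]])

```text
time: 11.9
tool_pos: [0.6271, 0.0513, 0.1656]
tcp_rot: [-2.051, -2.378, 0.001]
wrist_force: [0.1, 0.8, -0.3]
width: 0.702
grip_force: 0.0
```

```bash
sed -i 's/"w6"/sys.argv[1]/; s/s\["tool_pos"\]\[2\]+.004/float(sys.argv[2])/' ins.py; python3 ins.py w7 .062
```

```text
t 11.9 tcp [0.6271 0.0513 0.1656] head 98.43 tilt [-0.08  0.03] F [ 0.14  0.85 -0.27] w 0.702 grip 0.0
tcp in bar -0.0007 -0.1232 0.0876
0.87 [0.6, 365.4, 28.9, 400.0] (array([ 351.8, -187.6]), array([24.1, 46.4]), np.float32(82.5)) bar -0.3084 -0.3185
0.84 [65.8, 190.2, 131.0, 318.4] (array([445.6, -32.6]), array([ 39.1, 119.3]), np.float32(94.3)) bar -0.1926 -0.1792
0.71 [81.1, 0.3, 147.7, 127.5] (array([465.8, 128.1]), array([37.6, 90. ]), np.float32(80.1)) bar -0.1488 -0.0233
0.56 [292.6, 1.1, 352.6, 152.0] (array([614.6, 136.7]), array([ 40.9, 102.3]), np.float32(100.7)) bar -0.0004 -0.0369
[0.0581 0.0007 0.0997]
```

View pics/w7.png

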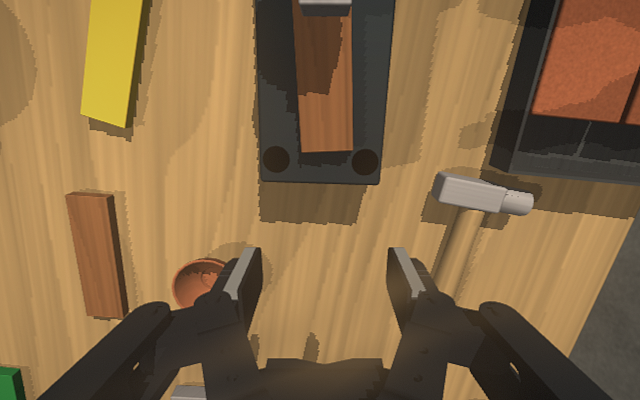

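Packer is in: outer end at (326,152), bar end face at (326,3), about 52 mm under the arm and about 2° off line. Now the wedge.

Emit:
drive_tool(rows=[[0,0,0,-0.0368,-0.0038,-0.005,0.8],[0,0,0,-0.0368,-0.0038,-0.005,0.8],[0,0,0,-0.0368,-0.0038,-0.005,0.8],[0,0,0,-0.0368,-0.0038,-0.005,0.8],[0,0,0,-0.0368,-0.0038,-0.005,0.8],[0,0,0,-0.0368,-0.0038,-0.005,0.8],[0,0,0,-0.0368,-0.0038,-0.005,0.8],[0,0,0,-0.0368,-0.0038,0,0.8]])

```text
time: 12.67
tool_pos: [0.6414, -0.245, 0.2012]
tcp_rot: [-2.049, -2.381, -0.0]
wrist_force: [0.1, -0.7, 1.4]
width: 0.799
grip_force: 0.0
```

Emit:
drive_tool(rows=[[0,0,0,0,0,0,0.8],[0,0,0,0,0,0,0.8],[0,0,0,0,0,0,0.8]])

```text
time: 12.92
tool_pos: [0.6406, -0.2432, 0.1998]
tcp_rot: [-2.049, -2.377, 0.0]
wrist_force: [-0.4, -0.8, -0.3]
width: 0.802
grip_force: 0.0
```

```bash
python3 see.py w8 wedge .015 pickle_bottle 0.1; python3 - <<'E'
import cv2
im=cv2.imread("pics/w8.png")[60:340,220:560]
cv2.imwrite("pics/w8c.png",cv2.resize(im,None,fx=2,fy=2,interpolation=cv2.INTER_CUBIC))
E
```

```text
t 12.92 tcp [ 0.6406 -0.2432  0.1998] head 98.49 tilt [-0.14  0.11] F [-0.41 -0.76 -0.26] w 0.802 grip 0.0
wedge 0.57 [295.6, 110.5, 337.5, 273.1] (array([ 635.8, -274.9]), array([ 41.1, 179.6]), np.float32(100.2)) [152. 100.  61.]
pickle_bottle 0.68 [249.1, 312.9, 324.9, 370.0] (array([ 623.6, -384.4]), array([60.3, 72.9]), np.float32(17.1)) [133. 121. 104.]
```

View pics/w8c.png

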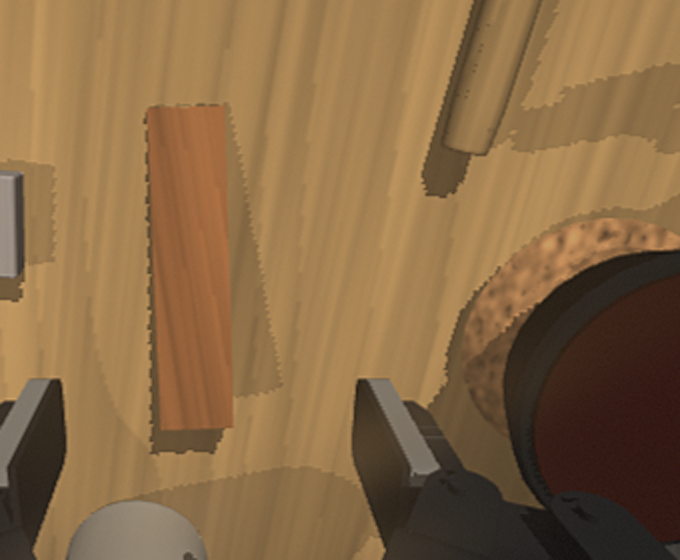

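```bash
python3 - <<'E'
from see import *
p=dict(np.load("w8.npz"))
a=back(p,[(293.5,112.5),(331.5,112.5)],.003);b=back(p,[(299,274),(336.5,274)],.031)
print(a.round(4),b.round(4),np.linalg.norm(a[1]-a[0]),np.linalg.norm(b[1]-b[0]))
t=a.mean(0);k=b.mean(0);d=t-k;print("len",np.hypot(*d[:2]),"head",np.degrees(np.arctan2(d[1],d[0])))
u=d/np.hypot(*d[:2]);g=k+u*.024;print("grip",g.round(4))
s,M=pose();print(delta(M,s,[g[0],g[1],.1]))
print("pot rim",back(p,[(220+505/2,60+400/2),(220+560/2,60+300/2)],.1).round(3), "cork",back(p,[(220+465/2,60+340/2)],.005).round(3))
q=shot("top")
for m in masks_of(q,"pickle_bottle"): 
    print(m["score"],m["bbox"],back(q,[((m["bbox"][0]+m["bbox"][2])/2,(m["bbox"][1]+m["bbox"][3])/2)],.1))
E
```

```text
[[ 0.6007 -0.1901  0.003 ]
 [ 0.6389 -0.1844  0.003 ]] [[ 0.6294 -0.3575  0.031 ]
 [ 0.6699 -0.3514  0.031 ]] 0.03862280994550168 0.04104459189740664
len 0.1698895004985786 head 100.11566725608104
grip [ 0.6454 -0.3309  0.027 ]
t 13.07 tcp [ 0.6411 -0.2424  0.2007] head 98.6 tilt [-0.07  0.05] F [-0.39  0.12 -0.46] w 0.799 grip 0.0
[-0.0882 -0.0088  0.1006]
pot rim [[ 0.771 -0.28   0.1  ]
 [ 0.78  -0.234  0.1  ]] cork [[ 0.794 -0.292  0.005]]
0.85 [421.0, 157.8, 448.5, 183.9] [[ 0.61974053 -0.46104112  0.1       ]]
```

Emit:
drive_tool(rows=[[0,0,0,-0.0294,-0.0029,0.02,0.8],[0,0,0,-0.0294,-0.0029,0.02,0.8],[0,0,0,-0.0294,-0.003,0.02,0.8],[0,0,-1.5,0,0,0.03,0.8],[0,0,0,0,0,0.03,0.8],[0,0,0,0,0,0.03,0.8],[0,0,0,0,0,0.02,0.8],[0,0,0,0,0,0,0.8]])

```text
time: 13.83
tool_pos: [0.6414, -0.3298, 0.0248]
tcp_rot: [-2.012, -2.399, 0.003]
wrist_force: [-0.6, 0.5, -0.8]
width: 0.798
grip_force: 0.0
```

Emit:
drive_tool(rows=[[0,0,0,0,0,0.01,0.8],[0,0,0,0,0,0,0.8],[0,0,0,0,0,0,0.8]])

```text
time: 14.08
tool_pos: [0.6465, -0.3331, 0.0229]
tcp_rot: [2.018, 2.405, 0.001]
wrist_force: [0.2, -0.2, -0.0]
width: 0.797
grip_force: 0.0
```

```bash
python3 - <<'E'
from see import *
s,M=pose();print(delta(M,s,[.6454,-.3309,.014]))
E
```

```text
t 14.08 tcp [ 0.6465 -0.3331  0.0229] head 100.02 tilt [ 0.1  -0.06] F [ 0.19 -0.16 -0.01] w 0.797 grip 0.0
[ 0.0023 -0.0008  0.0089]
```

Emit:
drive_tool(rows=[[0,0,0,0.002,-0.001,0.007,0.8],[0,0,0,0,0,0,0.8],[0,0,0,0,0,0,0.3],[0,0,0,0,0,0,0.3],[0,0,0,0,0,0,0.3],[0,0,0,0,0,0,0.3],[0,0,0,0,0,0,0.3],[0,0,0,0,0,0,0.3]], force=60)

```text
time: 14.75
tool_pos: [0.6448, -0.3317, 0.0155]
tcp_rot: [2.019, 2.405, 0.0]
wrist_force: [0.1, 0.5, 4.1]
width: 0.442
grip_force: 61.0
```

Emit:
drive_tool(rows=[[0,0,0,0,0,0,0.3],[0,0,0,0,0,0,0.3],[0,0,0,0,0,-0.01,0.3],[0,0,0,0,0,-0.03,0.3],[0,0,0,0,0,-0.03,0.3],[0,0,0,0,0,-0.03,0.3],[0,0,0,0,0,0,0.3],[0,0,0,0,0,0,0.3]])

```text
time: 15.42
tool_pos: [0.6456, -0.3321, 0.1176]
tcp_rot: [2.016, 2.402, 0.001]
wrist_force: [-0.3, 0.2, -0.9]
width: 0.447
grip_force: 60.6
```

```bash
cat > wed.py <<'E'
from ins import *
s,M=pose(); l=s["tool_pos"]-be; print("tcp in bar",(l@xb).round(4),(l@yb).round(4),l[2].round(4))
if len(sys.argv)>1:
    p=shot("wrist",sys.argv[1])
    for d in masks_of(p,"wedge"): print(round(d["score"],2),d["bbox"],rect(p,d["mask"],s["tool_pos"][2]+.005))
print("to -.20",delta(M,s,be+yb*-.20+[0,0,.09-be[2]]))
E
python3 wed.py w9
```

```text
t 15.42 tcp [ 0.6456 -0.3321  0.1176] head 99.98 tilt [ 0.25 -0.14] F [-0.3   0.17 -0.86] w 0.447 grip 60.6
tcp in bar -0.0393 -0.5051 0.0396
0.97 [277.6, 0.9, 373.6, 320.5] (array([ 639.3, -293.1]), array([ 42.1, 142.8]), np.float32(99.7))
to -.20 [0.3041 0.0469 0.0268]
```

Emit:
drive_tool(rows=[[0,0,1.5,0,0,0,0.3],[0,0,0,0.034,0.0044,0,0.3],[0,0,0,0.034,0.0044,0,0.3],[0,0,0,0.034,0.0044,0,0.3],[0,0,0,0.034,0.0044,0,0.3],[0,0,0,0.034,0.0044,0,0.3],[0,0,0,0.034,0.0044,0,0.3],[0,0,0,0.034,0.0044,0,0.3]])

```text
time: 16.18
tool_pos: [0.637, -0.0893, 0.1115]
tcp_rot: [-2.049, -2.376, 0.004]
wrist_force: [0.5, -0.2, -1.3]
width: 0.445
grip_force: 60.5
```

Emit:
drive_tool(rows=[[0,0,0,0.034,0.0044,0,0.3],[0,0,0,0.033,0.0044,0,0.3],[0,0,0,0,0,0.014,0.3],[0,0,0,0,0,0.014,0.3],[0,0,0,0,0,0,0.3],[0,0,0,0,0,0,0.3],[0,0,0,0,0,0,0.3]])

```text
time: 16.77
tool_pos: [0.6375, -0.025, 0.0852]
tcp_rot: [-2.052, -2.377, 0.002]
wrist_force: [0.0, 0.8, -0.8]
width: 0.446
grip_force: 60.5
```

```bash
cat >> wed.py <<'E'
print("to -.0865",delta(M,s,be+yb*-.0865+[0,0,.0795-be[2]]))
E
python3 wed.py w10
```

```text
t 16.77 tcp [ 0.6375 -0.025   0.0852] head 98.39 tilt [-0.13 -0.  ] F [ 0.01  0.81 -0.82] w 0.446 grip 60.5
tcp in bar -0.0017 -0.2001 0.0072
0.8 [280.4, 0.0, 378.0, 321.6] (array([631.5,  13.7]), array([ 42. , 143.4]), np.float32(98.3))
to -.20 [ 0.0001  0.0017 -0.0048]
to -.0865 [0.1136 0.0014 0.0057]
```

View pics/w10.png

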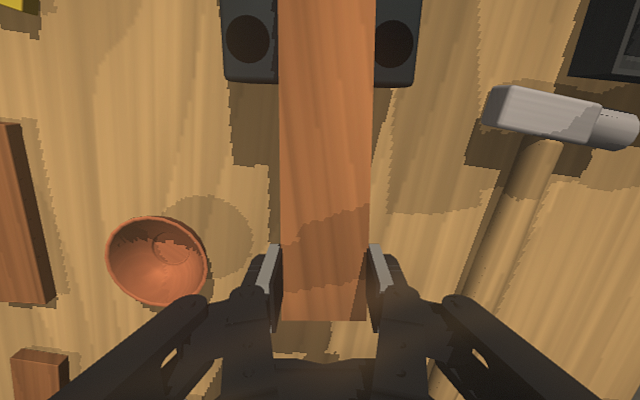

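Emit:
drive_tool(rows=[[0,0,0,0,0.0015,0.004,0.3],[0,0,0,0.025,0,0,0.3],[0,0,0,0.025,0,0,0.3],[0,0,0,0.025,0,0,0.3],[0,0,0,0.018,0,0,0.3],[0,0,0,0,0,0,0.3],[0,0,0,0,0,0,0.3],[0,0,0,0,0,0,0.3]])

```text
time: 17.53
tool_pos: [0.626, 0.0678, 0.0822]
tcp_rot: [2.051, 2.38, -0.001]
wrist_force: [-0.4, 0.3, -2.8]
width: 0.444
grip_force: 60.7
```

```bash
python3 wed.py
```

```text
t 17.53 tcp [0.626  0.0678 0.0822] head 98.49 tilt [-0.02 -0.02] F [-0.39  0.32 -2.83] w 0.444 grip 60.7
tcp in bar 0.0007 -0.1067 0.0042
to -.20 [-0.0933 -0.0006 -0.0077]
to -.0865 [ 0.0202 -0.0007  0.0027]
```

Emit:
drive_tool(rows=[[0,0,0,0,0,0.0015,0.3],[0,0,0,0,0,0.0015,0.3],[0,0,0,0,0,0,0.3],[0,0,0,0,0,0,0.3],[0,0,0,0,0,0,0.3]])

```text
time: 17.95
tool_pos: [0.6264, 0.068, 0.0797]
tcp_rot: [2.052, 2.378, 0.001]
wrist_force: [-0.9, 0.7, -1.0]
width: 0.45
grip_force: 60.9
```

Emit:
drive_tool(rows=[[0,0,0,0,0,0.001,0.3],[0,0,0,0,0,0,0.3],[0,0,0,0,0,0,0.3]])

```text
time: 18.2
tool_pos: [0.626, 0.0685, 0.0784]
tcp_rot: [2.051, 2.38, 0.0]
wrist_force: [0.5, 0.5, -0.3]
width: 0.446
grip_force: 60.9
```

Emit:
drive_tool(rows=[[0,0,0,0,0,0.001,0.3],[0,0,0,0,0,0,0.3],[0,0,0,0,0,0,0.3]])

```text
time: 18.45
tool_pos: [0.6262, 0.0686, 0.0775]
tcp_rot: [2.051, 2.38, 0.0]
wrist_force: [0.2, 0.0, -0.9]
width: 0.445
grip_force: 61.0
```

Emit:
drive_tool(rows=[[0,0,0,0,0,0.001,0.3],[0,0,0,0,0,0,0.3],[0,0,0,0,0,0,0.3]])

```text
time: 18.7
tool_pos: [0.6262, 0.0685, 0.0773]
tcp_rot: [2.051, 2.38, 0.0]
wrist_force: [-2.1, -0.7, 4.0]
width: 0.448
grip_force: 61.6
```

Emit:
drive_tool(rows=[[0,0,0,0,0,0.001,0.3],[0,0,0,0,0,0,0.3],[0,0,0,0,0,0,0.3]])

```text
time: 18.95
tool_pos: [0.6263, 0.0683, 0.0771]
tcp_rot: [2.051, 2.379, 0.0]
wrist_force: [-4.1, -1.1, 10.1]
width: 0.45
grip_force: 62.1
```

Emit:
drive_tool(rows=[[0,0,0,0,0,-0.0015,0.3],[0,0,0,0.008,0,0,0.3],[0,0,0,0.008,0,0,0.3],[0,0,0,0,0,0,0.3],[0,0,0,0,0,0,0.3],[0,0,0,0,0,0,0.3]])

```text
time: 19.45
tool_pos: [0.6242, 0.0856, 0.0774]
tcp_rot: [-2.051, -2.38, -0.003]
wrist_force: [-0.2, 1.5, 5.7]
width: 0.45
grip_force: 61.6
```

Emit:
drive_tool(rows=[[0,0,0,0.004,0,0,0.3],[0,0,0,0.004,0,0,0.3],[0,0,0,0,0,0,0.3],[0,0,0,0,0,0,0.3]])

```text
time: 19.78
tool_pos: [0.6241, 0.0872, 0.0775]
tcp_rot: [2.044, 2.376, -0.007]
wrist_force: [3.6, -16.9, 3.5]
width: 0.447
grip_force: 61.4
```

```bash
python3 wed.py
```

```text
t 19.78 tcp [0.6241 0.0872 0.0775] head 98.6 tilt [ 0.16 -0.46] F [  3.55 -16.85   3.47] w 0.447 grip 61.4
tcp in bar 0.0017 -0.0872 -0.0005
to -.20 [-0.1129 -0.0018 -0.0116]
to -.0865 [ 0.0007 -0.0017 -0.002 ]
```

Emit:
drive_tool(rows=[[0,0,0,0,0,0,0.3],[0,0,0,0,0,0,0.3],[0,0,0,0,0,0,0.3],[0,0,0,0,0,0,0.3],[0,0,0,0,0,0,0.3],[0,0,0,0,0,0,0.3]])

```text
time: 20.28
tool_pos: [0.6241, 0.0872, 0.0774]
tcp_rot: [2.045, 2.376, -0.006]
wrist_force: [2.6, -16.8, 5.2]
width: 0.449
grip_force: 61.4
```

```bash
python3 - <<'E'
from ins import *
s,M=pose(); l=s["tool_pos"]-be; print("tcp in bar",l@xb,l@yb,l[2]); print("along bar F",s["wrist_force"]@yb,"torque",s["torque"].round(2))
for n in ["side","wrist"]:
    p=shot(n,"x_"+n)
    for o,z in (("wedge",.085),("packer_a",.06)):
        for d in masks_of(p,o):
            m=np.argwhere(d["mask"])[:,::-1]
            if n=="side" and o=="packer_a" and not(260<m[:,0].mean()<360 and m[:,1].mean()<215): continue
            r=rect(p,d["mask"],z);c=np.r_[r[0]/1000,0]-be
            print(n,o,round(d["score"],2),d["bbox"],r,"bar",(c@xb).round(4),(c@yb).round(4))
E
```

```text
t 20.28 tcp [0.6241 0.0872 0.0774] head 98.58 tilt [ 0.16 -0.43] F [  2.59 -16.78   5.15] w 0.449 grip 61.4
tcp in bar 0.0016751046095494632 -0.08719090588551379 -0.0005508324378561275
along bar F -16.97763036535694 torque [-2.69 -0.38  0.16]
side wedge 0.73 [359.8, 247.1, 382.0, 267.5] (array([ 455.8, -312.3]), array([58.3, 66.9]), np.float32(9.6)) bar -0.2241 -0.4573
side wedge 0.51 [295.1, 170.4, 333.6, 191.5] (array([609.1, 126. ]), array([ 67.2, 161.4]), np.float32(101.1)) bar -0.0074 -0.0466
side packer_a 0.65 [262.7, 197.4, 292.4, 222.3] (array([398.6,  88.5]), array([ 45.8, 144. ]), np.float32(79.9)) bar -0.2211 -0.0525
side packer_a 0.55 [295.3, 172.1, 317.6, 186.2] (array([591.3, 153.6]), array([ 12.5, 122.3]), np.float32(98.0)) bar -0.0209 -0.0167
wrist wedge 0.58 [280.5, 0.0, 377.3, 324.2] (array([618.2, 126.6]), array([ 42. , 140.7]), np.float32(98.5)) bar 0.0017 -0.0474
wrist packer_a 0.92 [1.3, 0.0, 82.8, 194.9] (array([480. , 142.1]), array([33.6, 94.3]), np.float32(81.0)) bar -0.1327 -0.0115
wrist packer_a 0.91 [268.2, 0.0, 278.3, 107.9] (array([587.9, 176. ]), array([ 2.6, 45.4]), np.float32(101.4)) bar -0.0209 0.006
wrist packer_a 0.74 [279.5, 0.0, 377.4, 320.2] (array([619.3, 119.5]), array([ 49.8, 166.3]), np.float32(98.5)) bar 0.0017 -0.0546
wrist packer_a 0.72 [0.0, 268.4, 71.6, 400.0] (array([458.5,  -3.3]), array([38.6, 98.4]), np.float32(94.2)) bar -0.1755 -0.1521
```

```bash
python3 -c "
from workcell import workorder
print(workorder.finish_job())"
```

```text
the job is handed in; nothing more can be done
None
```

I handed the job in with one packer flat on the block, about 5 cm in under the arm, and the wedge tight on it. Its tip is an estimated 6 cm in under the arm, and it is still gripped under a steady push of about 17 N. I moved nothing else on the bench; the hand-in gave no verdict.

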